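Fetch a conduit coupling from the wide tilt-out bin

TASK

Three tilt-out parts bins stand on the bench. Tip the wide one forward as far as it goes, take the conduit coupling out of it and put it in the steel tray. Leave the bin tipped open.

Things in the scene. Friction and masses are not known exactly. Their poses are not given: they have to be found in the camera images.
- wide_bin (a joint): Hinge of the wide tilt-out bin: 0 = shut, 1.0 rad = its stop, top tipped forward towards the robot. Friction holds it wherever it is left; 1 to 4 N at the bar moves it. Hinge line level, parallel to the bar, 165 mm below the bar's middle when shut, 12 mm above the bench. Tipped, the bin's front wall and floor form a trough open to above; a coupling in it has its centre about 55 mm before the hinge line.
- wide_unit: Grey housing of the wide bin, 150 mm wide, 130 deep, roof 125 mm high; the two narrow units beside it, in any order, are 100 wide, bars as high. Origin on the bench below the hinge line; x into the housing; z up. Bin: grey plastic, front wall 130 high, 5 thick, inner width 132; floor 60 above the hinge line, 70 deep, rising 8 degrees to an 8 mm lip at the back. The roof begins 17 mm behind the hinge line.
- wide_bin_grip (a point): Middle of the wide bin's grip bar: round steel, 10 mm thick, about 94 mm long, on two posts at its ends; 177 mm above the bench when shut. Below it a 30 mm gap down to the front wall's upper edge; behind it, above the roof, is free room for fingers. Axes turn with the bin: y along the bar, z from hinge to bar (up when shut), x into the housing when shut.
- coupling_center (a point): Centre of the conduit coupling: plain white plastic cylinder, 40 mm across, 50 mm long, 55 to 110 g, axis along its y. Loose in the wide bin, lying against the front wall along the hinge line; as the bin tips it stays in the trough and lies along it, with over 25 mm free beyond each flat end. Best gripped over the flat ends, fingertips about 10 mm below centre; then 78 mm above the bench.
- tray: Open steel tray on the bench to one side, outside 150 x 180 x 35 mm (its x, y, z), walls and floor 3 mm, loose but heavy (0.9 kg). Origin at the centre of its underside, z up.
Things that resemble listed ones, but are neither listed nor needed, are in the scene too. Leave any green look-alike of the wide_unit alone. There is more than one size of the tray; the one meant has the size given above.

How it is judged:
On the way:
1. the wide bin is tipped forward to within about 10 degrees of its stop (value of joint wide_bin above 0.8 rad), for 0.2 s.
At the end, for the whole second after the job is handed in: The coupling lies (or stands) at rest on the tray's floor, inside its walls, the tray flat on the bench, the coupling released; the wide bin is still tipped forward to within about 10 degrees of its stop (over 0.8 of 1.0 rad) (value of joint wide_bin above 0.8 rad and x of coupling_center in the frame of tray between -0.06 and 0.06 m and y of coupling_center in the frame of tray between -0.075 and 0.075 m and z of coupling_center in the frame of tray between 0.01 and 0.038 m and angle between tray's own z axis and vertical below 0.1 rad and linear speed of coupling below 0.03 m/s); the robot touches nothing.
It also fails if it takes over 53 s, if anything falls off the work surface, if the arm or the gripper's body presses on something with over 40 N, if the wrist force passes 120 N, or if a joint passes its speed limit or range.

ROBOT

A 6-joint arm with a two-finger parallel gripper is mounted at the origin on the work surface. World frame = base frame: x ahead of the robot, y to its left, z up, the work surface at z = 0. Lengths are in m, angles in rad, forces in N, time in s.
With the tool pointing down it reaches from about 0.225 to 0.875 m from the base axis. Payload 3.4 kg.
Tool frame: the origin (TCP) lies at the very end of the fingers, on their centre line; the grasp point (between the pads) lies 19 mm behind it; z points along the fingers, y is the direction in which the jaws open and shut (so a half turn about z gives the same grasp; the last joint's range is limited). The gripper opens to 85 mm and grips with 20 to 120 N. Pads are 22 mm wide; open, the fingers measure 114 mm over their backs; the gripper's body (76 mm by 85 mm) begins 54 mm behind the grasp point. The pads swing forward as they close: fully open they stand 13 mm farther back than shut.
Start: joints at [-1.345, 0.276, 1.505, -0, 1.361, -0.121], TCP at [0.195, -0.541, 0.231] pointing down, gripper open.
Joint ranges: [-2.89, 2.89], [-0.75, 2.08], [0.22, 2.7], [-1.18, 4.32], [0.11, 2.71], [-2.7, 2.7]. Speed limits (rad/s): [2.57, 2.57, 3.14, 3.14, 3.14, 3.14].

INTERFACE

Orientations are given as a 3x3 rotation matrix whose columns are the frame's x, y, z axes.
In Python, from plant import * gives the robot as it stands.
- The arm moves only by the shell command python3 -m creep 'ROWS' [OPENING] [FORCE]. ROWS is text: rows parted by semicolons, each of 6 numbers parted by spaces: the shift along the tool's x, y, z scaled (see below), then the turn, a rotation vector about the tool's x, y, z scaled (see below). In form: tx ty tz ax ay az; .... A call has 1 to 20 rows; each row shifts and turns the commanded pose from where the row before left it, along the tool's axes as they then stand; what a row does not reach is not made up. The controller multiplies each number of a shift by 50 cm and each number of a turn by 60 degrees. A row lasts 1/8 s, in which the tool goes at most 62.5 mm and 10.7 degrees, less where a joint would pass 70% of its speed; a pose out of reach is approached as far as the arm can. A call with a number of a shift or a turn outside -1 to 1 is refused whole. A call with a gripper value outside its range is refused whole. OPENING is the opening, from 0 (shut) to 1 (fully open), set as the call begins (- or left out, the last holds). The fingers move at their own pace and stop on an object; FORCE is the grip in N (left out, the last holds). Time passes only in rows, so rows that do not move let the fingers close. It gives the time, the measured TCP pose, the force and the opening at its end, in the units of the state.
- read_state(): the state, without advancing time (a new reading comes with each control period).
- read_camera(name): name is "scene" or "side" or "wrist"; returns a dict with "image" (384x512x3 uint8, red, green, blue), "fx", "fy", "cx", "cy" (pixels), "rvec" (rotation vector, rad) and "tvec" (3), from world to camera coordinates, as OpenCV has them. Camera axes: x right, y down, z forward; pixel columns grow to the right and rows downward; lengths in m; the calibration is good to about 2 mm. A picture is of the moment at which its call begins. There is no depth.
- finish_job(): hands the job in, once; it reports no verdict.
The state is a dict: "time_s": time; "joints": joint angles; "joint_velocities": joint speeds; "effort": joint torques, N m; "eef_pos": TCP position; "ee_rot": TCP orientation; "contact_force": force on the tool from outside, world axes, zero at the start; "torque": the same for the moment, N m; "grip_width": finger opening in m.
Only numpy, scipy, OpenCV 4.12 (cv2) and the standard library are available. Lean on these libraries where they do the work, as an engineer would, in place of code of your own. Each camera call takes 0.05 s, during which the arm holds its last target. There are 200 camera calls.

## Working session

There is one attempt and no reset: what is moved stays moved. The work goes in short steps, Python scripts to look and compute and a shell command to move; the robot and the scene stay as the last step left them, time stands still between calls to the robot, and variables do not carry over. Pictures are saved under pics/ and viewed, about 8 in all and at most 12, crops included, and the job is handed in when it is done.

```bash
ls; mkdir -p pics
cat > h.py <<'E'
from plant import *
import numpy as np, cv2
def cam(n,f=None):
    c=read_camera(n)
    if f: cv2.imwrite(f,c["image"][:,:,::-1])
    return c
def RT(c):
    R=cv2.Rodrigues(np.array(c["rvec"],float))[0]; return R,np.array(c["tvec"],float).ravel()
def ray(c,u,v):
    R,t=RT(c); d=R.T@np.array([(u-c["cx"])/c["fx"],(v-c["cy"])/c["fy"],1]); return -R.T@t,d
def onz(c,u,v,z):
    o,d=ray(c,u,v); return o+d*(z-o[2])/d[2]
def proj(c,p):
    R,t=RT(c); q=R@np.array(p,float)+t; return np.array([c["fx"]*q[0]/q[2]+c["cx"],c["fy"]*q[1]/q[2]+c["cy"]])
def tri(c1,p1,c2,p2):
    o1,d1=ray(c1,*p1);o2,d2=ray(c2,*p2)
    d1=d1/np.linalg.norm(d1);d2=d2/np.linalg.norm(d2)
    s=np.linalg.lstsq(np.stack([d1,-d2],1),o2-o1,rcond=None)[0]
    a=o1+s[0]*d1;b=o2+s[1]*d2
    return (a+b)/2,np.linalg.norm(a-b)
E
python3 - <<'E'
from h import *
import pickle
d={n:cam(n) for n in("scene","side")}
pickle.dump(d,open("c0.pkl","wb"))
for n in d:
    print(n,[d[n][k] for k in("fx","cx","cy","rvec","tvec")]); print(-RT(d[n])[0].T@RT(d[n])[1])
im=np.vstack([d[n]["image"] for n in d]) 
cv2.imwrite("pics/a.png",d["scene"]["image"][:,:,::-1]);cv2.imwrite("pics/b.png",d["side"]["image"][:,:,::-1])
print(read_state())
E
```

```text
pics
scene [458.67243507464485, 252.0222977928366, 195.58269413003143, array([2.43952419e+00, 3.88930426e-02, 9.36551823e-04]), array([-0.55525815,  0.04879338,  1.47660511])]
[ 0.56782131 -0.90042059  1.16527971]
side [362.80930227607786, 264.1123387156547, 185.78523371095963, array([ 0.83659649, -2.52507715,  1.09943823]), array([0.42533886, 0.34552463, 0.99036154])]
[0.03665013 0.64377855 0.93022703]
{'time_s': 0.1, 'joints': array([-1.34498449e+00,  2.76576150e-01,  1.50599124e+00,  2.55485429e-06,
        1.36074975e+00, -1.20982810e-01]), 'joint_velocities': array([-0.00061342, -0.00157899, -0.00255538, -0.00097376, -0.00014339,
        0.00173004]), 'effort': array([ 2.42426075e-03, -4.17699230e+01, -2.46403939e+01, -1.08785190e-05,
        5.69731928e-03, -2.12164912e-05]), 'eef_pos': array([ 0.19533157, -0.54029913,  0.23050701]), 'ee_rot': array([[ 9.40467218e-01,  3.39884194e-01, -3.83672128e-04],
       [ 3.39884345e-01, -9.40465738e-01,  1.68126107e-03],
       [ 2.10603572e-04, -1.71157507e-03, -9.99998513e-01]]), 'contact_force': array([-0.17873709,  0.17606823, -0.31074929]), 'torque': array([0.02873214, 0.03567509, 0.01435648]), 'grip_width': 0.08556703366978259}
```

View pics/a.png

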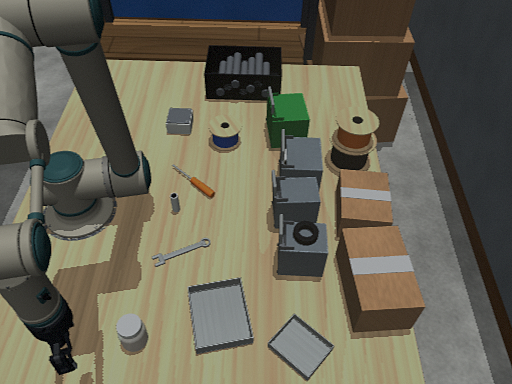

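View pics/b.png

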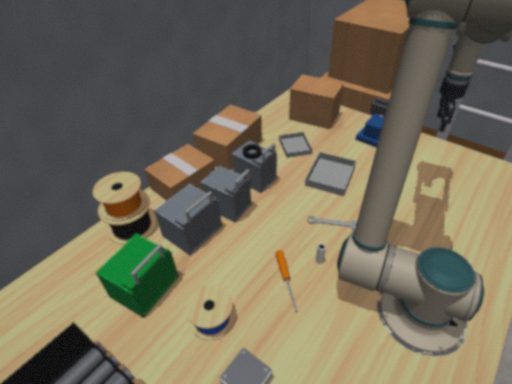

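The scene view shows three grey units at about (300,158), (296,200) and (302,248), with a ring on the last one. The green look-alike is at (288,120). There are trays at (220,315) and (300,345). The side view shows the units at (190,218), (228,190) and (255,165), and the trays at (330,173) and (295,144). I'll crop close to choose between them.

Run:
```python
from h import *
import pickle
d=pickle.load(open("c0.pkl","rb"))
a=d["scene"]["image"][85:285,250:350]; b=d["side"]["image"][130:260,140:290]
a=cv2.resize(a,None,fx=3,fy=3,interpolation=cv2.INTER_CUBIC)
b=cv2.resize(b,None,fx=3.2,fy=3.2,interpolation=cv2.INTER_CUBIC)
o=np.zeros((600,300+b.shape[1],3),np.uint8); o[:,:300]=a; o[:b.shape[0],300:]=b
cv2.imwrite("pics/c.png",o[:,:,::-1]); print(o.shape)
# trays by rays at rim height z=.035
for n in d:
    c=d[n]; hsv=cv2.cvtColor(c["image"],cv2.COLOR_RGB2HSV)
    m=((hsv[:,:,1]<45)&(hsv[:,:,2]>60)).astype(np.uint8)
    m=cv2.morphologyEx(m,cv2.MORPH_CLOSE,np.ones((3,3)))
    for k in cv2.findContours(m,cv2.RETR_EXTERNAL,cv2.CHAIN_APPROX_NONE)[0]:
        if cv2.contourArea(k)<400: continue
        P=np.array([onz(c,*q,0.035)[:2] for q in k[:,0]],np.float32)
        r=cv2.minAreaRect(P)
        if r[1][0]<.3 and r[1][1]<.3: print(n,k[:,0].mean(0),r)
```

```text
(600, 780, 3)
scene [299.24242424 347.47878788] ((0.6887587308883667, -0.4352926015853882), (0.1170332282781601, 0.13311028480529785), 49.5873908996582)
scene [131.17346939 331.92857143] ((0.25633707642555237, -0.41423720121383667), (0.06927136331796646, 0.10867113620042801), 35.41521453857422)
scene [219.736 315.536] ((0.4780195653438568, -0.3552704453468323), (0.15142355859279633, 0.19374912977218628), 13.220471382141113)
scene [300.61802575 238.03004292] ((0.7109466791152954, -0.0884045660495758), (0.13690273463726044, 0.14843903481960297), 87.25601959228516)
scene [292.65680473 189.46745562] ((0.6957694292068481, 0.10402589291334152), (0.15236684679985046, 0.14525222778320312), 4.415141582489014)
scene [297.95675676 151.18378378] ((0.7209576368331909, 0.276481956243515), (0.2054409682750702, 0.14256156980991364), 89.09013366699219)
scene [179.15957447 120.62765957] ((0.2699602246284485, 0.41368287801742554), (0.09964689612388611, 0.14202220737934113), 2.2939910888671875)
scene [244.70547945  64.54794521] ((0.4988551139831543, 0.7969799041748047), (0.15885715186595917, 0.20557710528373718), 89.95206451416016)
side [245.67479675 371.64227642] ((0.26897525787353516, 0.4186469316482544), (0.09805161505937576, 0.0928763821721077), 0.9233680367469788)
side [ 96.38022814 370.76425856] ((0.5690373182296753, 0.6063764095306396), (0.1758323460817337, 0.08977654576301575), 36.71861267089844)
side [506.33566434 355.24475524] ((-0.20842207968235016, -0.00027182698249816895), (0.18815720081329346, 0.03129807859659195), 89.9903793334961)
side [330.55555556 173.21481481] ((0.4693358540534973, -0.3342733681201935), (0.14958103001117706, 0.20777884125709534), 13.321236610412598)
side [294.73809524 144.38095238] ((0.6771619915962219, -0.4059944748878479), (0.10970845818519592, 0.14868669211864471), 48.56914520263672)
```

View pics/c.png

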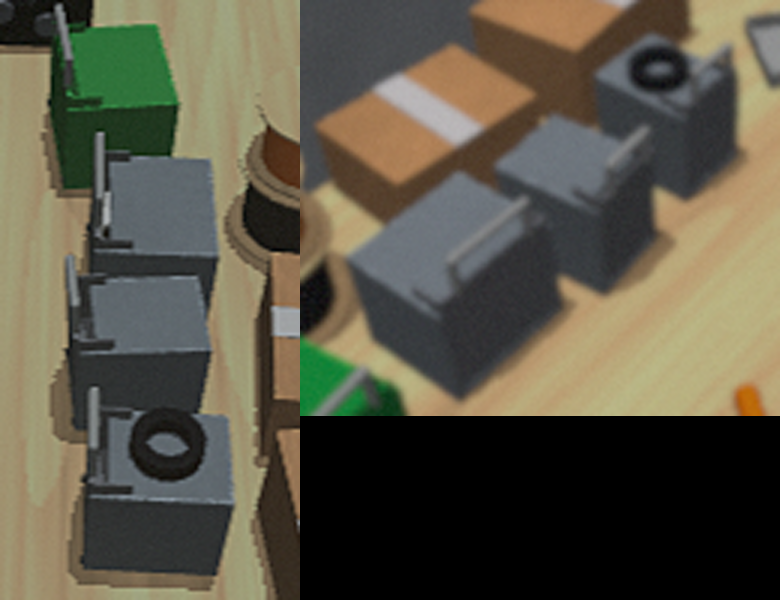

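The wide unit is the farthest grey one from the scene camera, at scene (300,158) and side (190,218). It is clearly wider than the other two, and white shows in its gap. The other candidates were the narrow units at (296,200) and (302,248), and the green one at (288,120). Next I'll measure the bar and the roof.

Run:
```python
from h import *
import pickle
d=pickle.load(open("c0.pkl","rb")); S,D=d["scene"],d["side"]
s=lambda x,y:(250+(x-1)/3,85+(y-1)/3); q=lambda x,y:(140+(x-301.1)/3.2,130+(y-1.1)/3.2)
for n,p in dict(barfar=(100,136),barnear=(104,197)).items(): print(n,onz(S,*s(*p),.177))
for n,p in dict(barfar=(454,260),barnear=(527,203)).items(): print(n,onz(D,*q(*p),.177))
print("tri far",tri(S,s(100,136),D,q(454,260)),"near",tri(S,s(104,197),D,q(527,203)))
for p in [(107,159),(211,158),(217,254),(103,251)]: print("roof S",onz(S,*s(*p),.125))
for p in [(350,255),(462,173),(556,213),(455,300)]: print("roof D",onz(D,*q(*p),.125))
b=S["image"][120:175,270:335]; b=cv2.resize(b,None,fx=6,fy=6,interpolation=cv2.INTER_CUBIC)
e=D["image"][180:255,150:225]; e=cv2.resize(e,None,fx=5,fy=5,interpolation=cv2.INTER_CUBIC)
o=np.zeros((375,390+375,3),np.uint8); o[:330,:390]=b; o[:,390:]=e
cv2.imwrite("pics/d.png",o[:,:,::-1])
```

```text
barfar [0.64715572 0.21433467 0.177     ]
barnear [0.64979634 0.1210621  0.177     ]
barfar [0.64433878 0.21019946 0.177     ]
barnear [0.64219326 0.11767199 0.177     ]
tri far (array([0.64544583, 0.21115364, 0.17838294]), np.float64(0.0037437264800499123)) near (array([0.64651408, 0.11794962, 0.17713783]), np.float64(0.007520668781434567))
roof S [0.65850118 0.23524607 0.125     ]
roof S [0.77419674 0.24148319 0.125     ]
roof S [0.77048492 0.09441797 0.125     ]
roof S [0.65164707 0.09417742 0.125     ]
roof D [0.77158592 0.23492314 0.125     ]
roof D [0.76882879 0.08834252 0.125     ]
roof D [0.65089826 0.07478727 0.125     ]
roof D [0.64890815 0.21546097 0.125     ]
```

View pics/d.png

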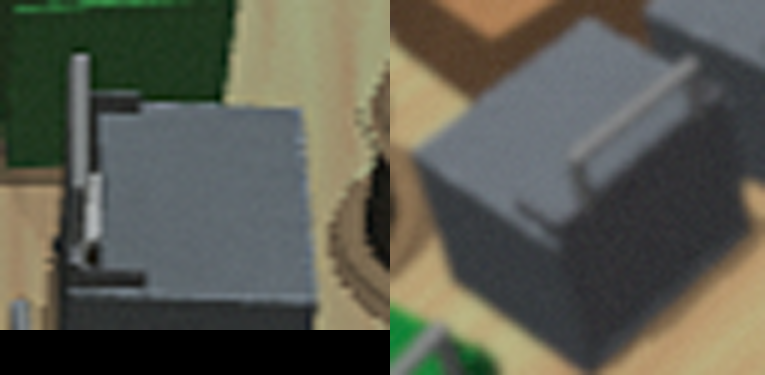

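The bar's middle is at about (0.646, 0.165, 0.177), along world y. Its measured length of 93 mm matches the description. The tray meant measures about 150x190 mm and is at about (0.475,-0.345). I'll cage the bar with a vertical tool, jaws along x, opening about 34 mm.

```bash
python3 -m creep '0 0 -0.006 0 0 -0.167;0 0 -0.006 0 0 -0.167;0 0 -0.006 0 0 -0.167;0 0 -0.006 0 0 -0.167;0 0 -0.006 0 0 -0.167;0 0 -0.006 0 0 -0.167;0 0 -0.006 0 0 -0.167;0 0 0 0 0 0' 0.4 30 && python3 -m creep '0.078 0.05 0 0 0 0;0.078 0.05 0 0 0 0;0.078 0.05 0 0 0 0;0.078 0.05 0 0 0 0;0.078 0.05 0 0 0 0;0.078 0.05 0 0 0 0;0.078 0.05 0 0 0 0;0.078 0.05 0 0 0 0;0.078 0.05 0 0 0 0;0.078 0.05 0 0 0 0;0.078 0.05 0 0 0 0;0.078 0.05 0 0 0 0;0.078 0.05 0 0 0 0;0.078 0.05 0 0 0 0;0.078 0.05 0 0 0 0;0.078 0.05 0 0 0 0;0.078 0.045 0 0 0 0;0.078 0.03 0 0 0 0;0 0 0 0 0 0'
python3 - <<'E'
from h import *
s=read_state(); print(s["eef_pos"],s["ee_rot"].round(3))
w=cam("wrist"); a=cam("side")
print(proj(w,[.6455,.165,.177]),proj(w,[.6455,.212,.177]),proj(w,[.6455,.118,.177]))
o=np.hstack([w["image"][:,:400],cv2.resize(a["image"][130:260,140:270],(384,384))])
cv2.imwrite("pics/e.png",o[:,:,::-1])
E
```

```text
time_s: 1.1
eef_pos: [0.1954, -0.5407, 0.2521]
ee_rot: [[0.002, 1.0, -0.0], [1.0, -0.002, 0.0], [0.0, -0.0, -1.0]]
contact_force: [0.2, -0.5, 0.2]
grip_width: 0.0341
time_s: 3.48
eef_pos: [0.6333, 0.1641, 0.251]
ee_rot: [[-0.001, 1.0, -0.001], [1.0, 0.001, 0.001], [0.001, -0.001, -1.0]]
contact_force: [-0.1, 0.3, 1.0]
grip_width: 0.0343
[0.63327334 0.16405165 0.25098746] [[-0.001  1.    -0.001]
 [ 1.     0.001  0.001]
 [ 0.001 -0.001 -1.   ]]
[274.15357403 196.87266671] [275.31881308 125.42898396] [273.10853177 260.94678722]
```

View pics/e.png

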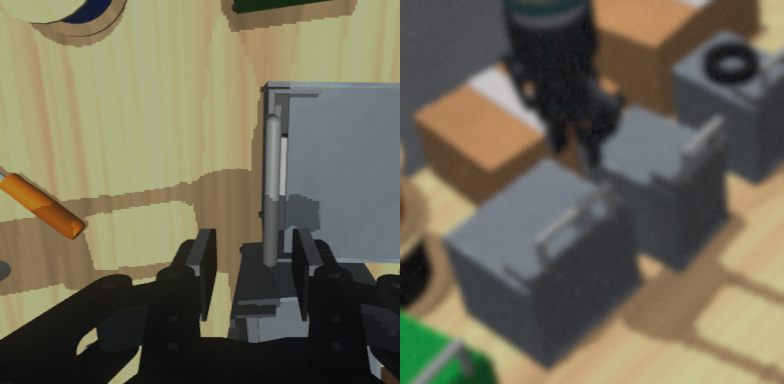

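The wrist view shows the bar from (275,118) to (270,265), within about 2 mm of the prediction, so its middle is at x≈0.644 with yaw about -1°. White coupling shows behind it at (283,138–195). I'll shift over the bar and lower.

```bash
python3 -m creep '0 0.012 0 0 0 0;0 0.013 0 0 0 0;0 0 0.04 0 0 0;0 0 0.04 0 0 0;0 0 0.04 0 0 0;0 0 0.04 0 0 0;0 0 0.03 0 0 0;0 0 0 0 0 0'
python3 - <<'E'
import numpy as np
# arc of bar from x=.644; finger behind: pad 17mm behind tool centre -> first take up 12 mm
th=np.linspace(0,1.02,16); x=.165*np.sin(th); z=.165*(1-np.cos(th))
print(np.c_[-np.diff(x)/.5,np.diff(z)/.5].round(3), x[-1],z[-1])
E
```

```text
time_s: 4.58
eef_pos: [0.6448, 0.1607, 0.156]
ee_rot: [[0.001, 1.0, -0.002], [1.0, -0.001, -0.001], [-0.001, -0.002, -1.0]]
contact_force: [0.1, -0.5, 0.1]
grip_width: 0.0341
[[-0.022  0.001]
 [-0.022  0.002]
 [-0.022  0.004]
 [-0.022  0.005]
 [-0.021  0.007]
 [-0.021  0.008]
 [-0.02   0.01 ]
 [-0.02   0.011]
 [-0.019  0.012]
 [-0.018  0.014]
 [-0.017  0.015]
 [-0.016  0.016]
 [-0.015  0.017]
 [-0.014  0.018]
 [-0.012  0.019]] 0.14059782362164489 0.07864461804347783
```

```bash
python3 -m creep '0 -0.012 0 0 0 0;0 -0.012 0 0 0 0;0 -0.022 0.001 0 0 0;0 -0.022 0.002 0 0 0;0 -0.022 0.004 0 0 0;0 -0.022 0.005 0 0 0;0 -0.021 0.007 0 0 0;0 -0.021 0.008 0 0 0;0 0 0 0 0 0' && python3 -m creep '0 -0.02 0.01 0 0 0;0 -0.02 0.011 0 0 0;0 -0.019 0.012 0 0 0;0 -0.018 0.014 0 0 0;0 -0.017 0.015 0 0 0;0 0 0 0 0 0'
python3 - <<'E'
from h import *
w=cam("wrist"); a=cam("scene")
o=np.hstack([w["image"][:,100:450],cv2.resize(a["image"][90:200,220:350],(454,384))])
cv2.imwrite("pics/f.png",o[:,:,::-1])
E
```

```text
time_s: 5.7
eef_pos: [0.5666, 0.1612, 0.1431]
ee_rot: [[-0.0, 1.0, -0.002], [1.0, 0.0, -0.0], [-0.0, -0.002, -1.0]]
contact_force: [0.1, -1.1, 0.0]
grip_width: 0.0341
time_s: 6.45
eef_pos: [0.5199, 0.1611, 0.112]
ee_rot: [[-0.0, 1.0, -0.002], [1.0, 0.0, -0.0], [-0.0, -0.002, -1.0]]
contact_force: [0.9, -0.6, 0.9]
grip_width: 0.0342
```

View pics/f.png

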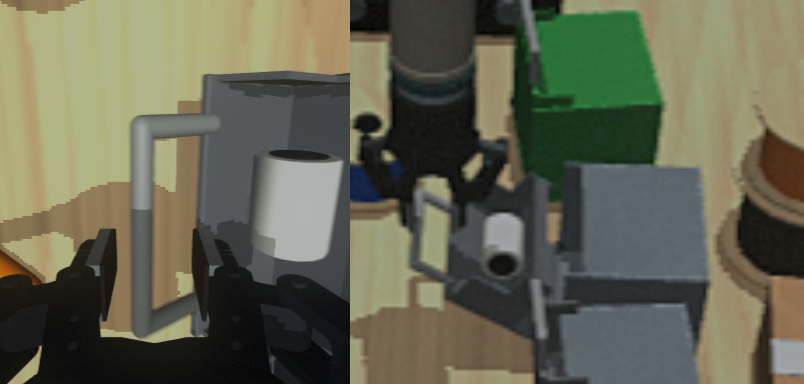

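The bin is about 0.75 rad open and the coupling lies in the trough: white, wrist crop (297,205). I'll push on to the stop.

```bash
python3 -m creep '0 -0.016 0.016 0 0 0;0 -0.015 0.017 0 0 0;0 -0.014 0.018 0 0 0;0 0 0 0 0 0' && python3 -m creep '0 -0.01 0.012 0 0 0;0 0 0 0 0 0'
python3 - <<'E'
from h import *
s=read_state(); print(s["contact_force"])
w=cam("wrist")
for th in (.8,.9,1.0):
    x=.644-.165*np.sin(th); z=.012+.165*np.cos(th)
    print(th,x,z,proj(w,[x,.213,z]),proj(w,[x,.119,z]))
cv2.imwrite("pics/g.png",w["image"][:,:,::-1])
E
```

```text
time_s: 7.05
eef_pos: [0.4972, 0.1611, 0.0862]
ee_rot: [[-0.0, 1.0, -0.003], [1.0, 0.0, -0.001], [-0.001, -0.003, -1.0]]
contact_force: [0.4, 0.3, -0.1]
grip_width: 0.0342
time_s: 7.3
eef_pos: [0.4933, 0.1612, 0.0809]
ee_rot: [[-0.0, 1.0, -0.001], [1.0, 0.0, -0.0], [-0.0, -0.001, -1.0]]
contact_force: [-0.5, -0.5, 0.4]
grip_width: 0.0347
[-0.53986837 -0.47993595  0.43793083]
0.8 0.5256362450015788 0.1269566070422823 [370.57691061 146.62389346] [347.07685004 407.71605818]
0.9 0.5147510599114653 0.11456564476465962 [323.96339683 141.0840952 ] [311.16923068 379.84749584]
1.0 0.5051572875066971 0.10114988046824307 [289.89404557 136.30812293] [283.96278238 354.79967353]
```

View pics/g.png

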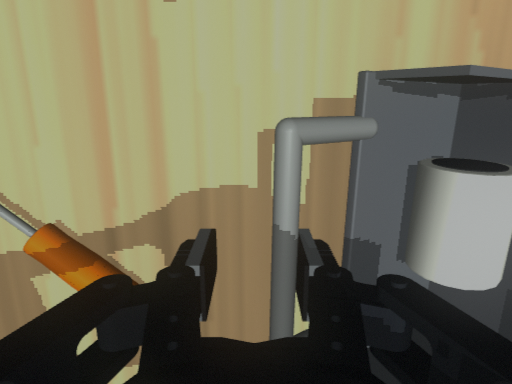

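The bar runs from (289,130) to (282,330), which matches the 1.0 rad prediction, so the bin is at its stop. I'll free the bar, lift, turn the jaws along the hinge and look from above.

```bash
python3 -m creep '0 0.008 0 0 0 0;0 0 0 0 0 0;0 0 -0.06 0 0 0;0 0 -0.08 0 0 0;0 0 -0.08 0 0 0;0 0 -0.04 0 0 0;0 0 0 0 0 0' && python3 -m creep '0 0.06 0 0 0 0;0 0.07 0 0 0 0;0 0.03 0 0 0 0;0 0 0 0 0 0.168;0 0 0 0 0 0.168;0 0 0 0 0 0.168;0 0 0 0 0 0.168;0 0 0 0 0 0.168;0 0 0 0 0 0.168;0 0 0 0 0 0.168;0 0 0 0 0 0.168;0 0 0 0 0 0.168;0 0 0 0 0 0' 0.78
python3 - <<'E'
from h import *
import pickle
s=read_state(); print(s["eef_pos"],s["ee_rot"].round(3))
d={n:cam(n) for n in("wrist","scene","side")}; pickle.dump(d,open("c1.pkl","wb"))
w=d["wrist"]; print(proj(w,[.59,.165,.078]),proj(w,[.59,.19,.078]),proj(w,[.59,.14,.078]))
for n,(r,c) in dict(scene=(90,220),side=(170,130)).items(): pass
o=np.hstack([w["image"][:,60:460],cv2.resize(d["scene"]["image"][90:200,220:350],(400,384))])
cv2.imwrite("pics/h.png",o[:,:,::-1])
E
```

```text
time_s: 8.22
eef_pos: [0.499, 0.1615, 0.213]
ee_rot: [[-0.0, 1.0, 0.004], [1.0, 0.0, 0.001], [0.001, 0.004, -1.0]]
contact_force: [0.5, -1.1, -0.3]
grip_width: 0.0343
time_s: 9.85
eef_pos: [0.5767, 0.1612, 0.2103]
ee_rot: [[1.0, -0.01, -0.003], [-0.01, -1.0, -0.0], [-0.003, 0.0, -1.0]]
contact_force: [0.2, 0.1, -0.0]
grip_width: 0.0664
[0.57669799 0.16121369 0.21031001] [[ 1.    -0.01  -0.003]
 [-0.01  -1.    -0.   ]
 [-0.003  0.    -1.   ]]
[248.40790218 161.15231797] [218.0226031  161.48754512] [278.80534333 160.81695686]
```

View pics/h.png

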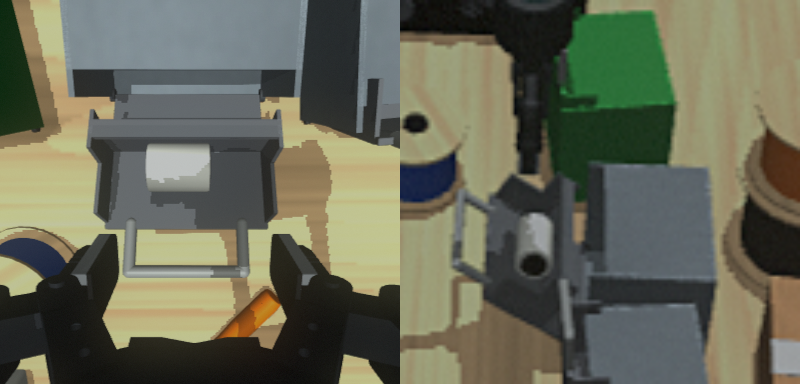

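The wrist view shows the coupling at crop (147–210, 143–192), lying along the trough with room at both ends. I'll measure it.

Run:
```python
from h import *
import pickle
d=pickle.load(open("c1.pkl","rb"))
def box(c,x0,x1,y0,y1,n):
    h=cv2.cvtColor(c["image"],cv2.COLOR_RGB2HSV)[y0:y1,x0:x1]
    m=((h[:,:,1]<45)&(h[:,:,2]>115)).astype(np.uint8)
    k=max(cv2.findContours(cv2.morphologyEx(m,cv2.MORPH_CLOSE,np.ones((5,5))),cv2.RETR_EXTERNAL,cv2.CHAIN_APPROX_NONE)[0],key=cv2.contourArea)
    b=cv2.boundingRect(k); print(n,b[0]+x0,b[1]+y0,b[2:],cv2.minAreaRect(k)); return b[0]+x0+(b[2]-1)/2,b[1]+y0+(b[3]-1)/2
W=d["wrist"];S=d["scene"]
pw=box(W,180,300,130,205,"w"); 
print(pw,onz(W,*pw,.078),onz(W,*pw,.083))
# ends of the top line, at top height
for u in (207,270): print(onz(W,u,pw[1],.09))
ps=(220+ (535-400)*130/400, 90+245*110/384); print(ps,tri(W,pw,S,ps))
o,dd=ray(W,*pw);print(o)
# bin side walls at upper edge of front wall ends, hinge bar ends
print("bar ends",onz(W,60+127,270,.101),onz(W,60+244,270,.101))
```

```text
w 205 144 (65, 47) ((57.0, 37.0), (46.0, 64.0), 90.0)
(237.0, 167.0) [0.58520297 0.17450129 0.078     ] [0.58624071 0.1742392  0.083     ]
[0.58795921 0.19757692 0.09      ]
[0.58740128 0.14779359 0.09      ]
(263.875, 160.18229166666669) (array([0.58732096, 0.17398453, 0.07880949]), np.float64(0.003924773959196342))
[0.64230288 0.16008007 0.35311649]
bar ends [0.50386038 0.21662952 0.101     ] [0.50275491 0.12013056 0.101     ]
```

```bash
python3 -m creep '0.012 -0.012 0.03 0 0 0;0.011 -0.012 0.05 0 0 0;0 0 0.05 0 0 0;0 0 0.05 0 0 0;0 0 0.04 0 0 0;0 0 0 0 0 0' && python3 -m creep '0 0 0.03 0 0 0;0 0 0.02 0 0 0;0 0 0.02 0 0 0;0 0 0 0 0 0'
```

```text
time_s: 10.75
eef_pos: [0.5879, 0.1731, 0.0986]
ee_rot: [[1.0, -0.012, -0.005], [-0.012, -1.0, -0.001], [-0.005, 0.001, -1.0]]
contact_force: [0.3, -0.5, 0.0]
grip_width: 0.0669
time_s: 11.25
eef_pos: [0.5888, 0.173, 0.0654]
ee_rot: [[1.0, -0.012, -0.002], [-0.012, -1.0, -0.0], [-0.002, 0.0, -1.0]]
contact_force: [0.0, 0.2, -0.5]
grip_width: 0.0667
```

No contact on the way down. Now closing at 40 N, then a small lift.

```bash
python3 -m creep '0 0 0 0 0 0;0 0 0 0 0 0;0 0 0 0 0 0;0 0 0 0 0 0;0 0 0 0 0 0;0 0 0 0 0 0' 0 40 && python3 -m creep '0 0 -0.02 0 0 0;0 0 -0.04 0 0 0;0 0 -0.06 0 0 0;0 0 -0.06 0 0 0;0 0 -0.06 0 0 0;0 0 -0.06 0 0 0;0 0 0 0 0 0'
python3 - <<'E'
from h import *
import pickle
d={n:cam(n) for n in("wrist","scene","side")}; pickle.dump(d,open("c2.pkl","wb"))
o=np.hstack([d["wrist"]["image"][:,60:460],cv2.resize(d["scene"]["image"][60:200,200:350],(400,384))])
cv2.imwrite("pics/i.png",o[:,:,::-1])
E
```

```text
time_s: 12.0
eef_pos: [0.5897, 0.1731, 0.0667]
ee_rot: [[1.0, -0.012, 0.001], [-0.012, -1.0, 0.0], [0.001, -0.0, -1.0]]
contact_force: [0.0, -1.5, 4.8]
grip_width: 0.0496
time_s: 12.88
eef_pos: [0.5909, 0.1734, 0.2191]
ee_rot: [[1.0, -0.012, 0.006], [-0.012, -1.0, 0.001], [0.006, -0.001, -1.0]]
contact_force: [-0.1, 0.5, -0.4]
grip_width: 0.0493
```

View pics/i.png

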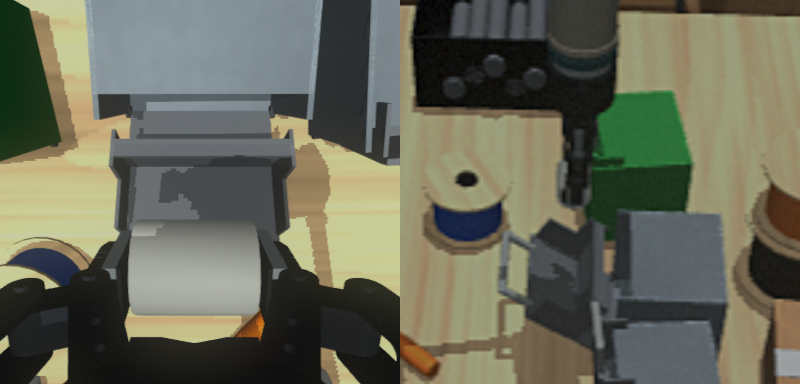

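The coupling is held (49 mm opening) and lifted, and the bin stays tipped. The tray centre is about (0.474,-0.345), averaged over both views. Carrying it there.

```bash
python3 -m creep '-0.01 0.04 -0.02 0 0 0;-0.016 0.074 0 0 0 0;-0.016 0.074 0 0 0 0;-0.016 0.074 0 0 0 0;-0.016 0.074 0 0 0 0;-0.016 0.074 0 0 0 0;-0.016 0.074 0 0 0 0;-0.016 0.074 0 0 0 0;-0.016 0.074 0 0 0 0;-0.016 0.074 0 0 0 0;-0.016 0.074 0 0 0 0;-0.016 0.074 0 0 0 0;-0.016 0.074 0 0 0 0;-0.016 0.074 0 0 0 0;-0.01 0.04 0 0 0 0;0 0 0 0 0 0'
python3 - <<'E'
from h import *
s=read_state(); p=s["eef_pos"]; w=cam("wrist"); a=cam("scene")
for c in (np.array([.474,-.345,.035]),):
  R=cv2.Rodrigues(np.array([0,0,np.radians(13.2)]))[0]
  k=np.array([c+R@np.array([i*.075,j*.09,0]) for i,j in((-1,-1),(1,-1),(1,1),(-1,1))])
  for cam_ in (w,a): cv2.polylines(cam_["image"],[np.array([proj(cam_,q) for q in k]).round().astype(np.int32)],True,(255,0,0),1)
o=np.hstack([w["image"],cv2.resize(a["image"][255:384,160:285],(384,384))])[:, :800]
o=cv2.resize(o,(800,int(384*800/o.shape[1]))); cv2.imwrite("pics/j.png",o[:,:,::-1])
E
```

```text
time_s: 15.02
eef_pos: [0.4681, -0.3473, 0.2259]
ee_rot: [[1.0, -0.015, -0.001], [-0.015, -1.0, 0.001], [-0.001, -0.001, -1.0]]
contact_force: [-0.1, -0.1, -1.5]
grip_width: 0.0494
```

View pics/j.png

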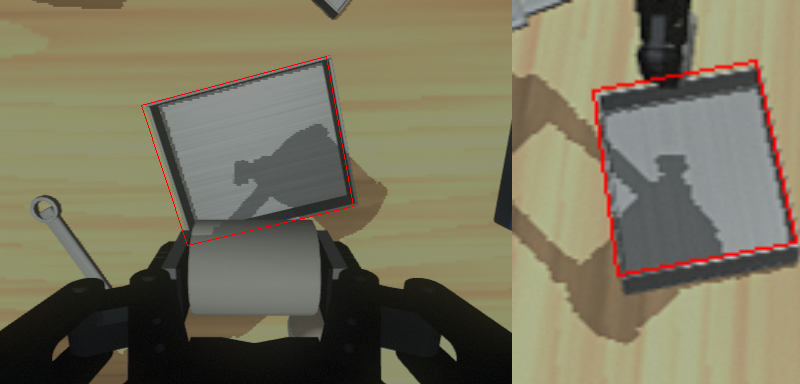

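The drawn rim fits the tray in both views to within a few mm, and the coupling hangs over it. Lowering.

```bash
python3 -m creep '0.012 -0.004 0.04 0 0 0;0 0 0.07 0 0 0;0 0 0.08 0 0 0;0 0 0.08 0 0 0;0 0 0.07 0 0 0;0 0 0.04 0 0 0;0 0 0 0 0 0;0 0 0 0 0 0' && python3 -m creep '0 0 0.01 0 0 0;0 0 0.01 0 0 0;0 0 0.01 0 0 0;0 0 0.006 0 0 0;0 0 0 0 0 0;0 0 0 0 0 0'
```

```text
time_s: 16.12
eef_pos: [0.4759, -0.3442, 0.0374]
ee_rot: [[1.0, -0.011, 0.001], [-0.011, -1.0, -0.001], [0.001, 0.001, -1.0]]
contact_force: [0.2, -1.2, -0.1]
grip_width: 0.0492
time_s: 16.88
eef_pos: [0.4751, -0.3446, 0.0183]
ee_rot: [[1.0, -0.012, 0.0], [-0.012, -1.0, -0.0], [0.0, 0.0, -1.0]]
contact_force: [0.9, 0.1, 0.2]
grip_width: 0.0494
```

```bash
python3 -m creep '0 0 0.003 0 0 0;0 0 0.003 0 0 0;0 0 0 0 0 0' && python3 -m creep '0 0 0.003 0 0 0;0 0 0 0 0 0;0 0 0 0 0 0'
```

```text
time_s: 17.25
eef_pos: [0.475, -0.3444, 0.0152]
ee_rot: [[1.0, -0.012, -0.0], [-0.012, -1.0, 0.0], [-0.0, -0.0, -1.0]]
contact_force: [0.4, 0.1, -0.7]
grip_width: 0.0492
time_s: 17.62
eef_pos: [0.4751, -0.3445, 0.0138]
ee_rot: [[1.0, -0.012, 0.0], [-0.012, -1.0, -0.0], [0.0, 0.0, -1.0]]
contact_force: [-0.1, 0.6, -1.0]
grip_width: 0.0495
```

```bash
python3 -m creep '0 0 0.004 0 0 0;0 0 0 0 0 0;0 0 0 0 0 0'
```

```text
time_s: 18.0
eef_pos: [0.475, -0.3445, 0.0118]
ee_rot: [[1.0, -0.012, -0.0], [-0.012, -1.0, 0.0], [-0.0, -0.0, -1.0]]
contact_force: [-0.1, -0.2, -0.3]
grip_width: 0.0492
```

```bash
python3 -m creep '0 0 0.003 0 0 0;0 0 0 0 0 0;0 0 0 0 0 0' && python3 -m creep '0 0 0.003 0 0 0;0 0 0 0 0 0;0 0 0 0 0 0'
```

```text
time_s: 18.38
eef_pos: [0.4751, -0.3446, 0.0115]
ee_rot: [[1.0, -0.012, 0.0], [-0.012, -1.0, -0.001], [0.0, 0.001, -1.0]]
contact_force: [-0.7, 1.9, 6.6]
grip_width: 0.0491
time_s: 18.75
eef_pos: [0.4752, -0.3446, 0.0114]
ee_rot: [[1.0, -0.012, 0.001], [-0.012, -1.0, -0.001], [0.001, 0.001, -1.0]]
contact_force: [-3.5, 1.6, 17.0]
grip_width: 0.049
```

It touched down at TCP 0.0115. I'll relieve the pressure, release and rise.

```bash
python3 -m creep '0 0 -0.005 0 0 0;0 0 0 0 0 0' && python3 -m creep '0 0 0 0 0 0;0 0 0 0 0 0;0 0 0 0 0 0;0 0 0 0 0 0' 0.8 && python3 -m creep '0 0 -0.02 0 0 0;0 0 -0.04 0 0 0;0 0 -0.08 0 0 0;0 0 -0.08 0 0 0;0 0 -0.08 0 0 0;0 0 -0.08 0 0 0;0 0 0 0 0 0;0 0 0 0 0 0'
python3 - <<'E'
from h import *
w=cam("wrist"); a=cam("scene")
o=np.hstack([w["image"][:,60:460],cv2.resize(a["image"][100:384,160:350],(380,568))[-384:]])
o=np.zeros((568,780,3),np.uint8); o[:384,:400]=w["image"][:,60:460]; o[:,400:]=cv2.resize(a["image"][100:384,160:350],(380,568))
cv2.imwrite("pics/k.png",o[:,:,::-1])
E
```

```text
time_s: 19.0
eef_pos: [0.4753, -0.3447, 0.0115]
ee_rot: [[1.0, -0.012, 0.001], [-0.012, -1.0, -0.001], [0.001, 0.001, -1.0]]
contact_force: [-0.2, 1.3, 5.5]
grip_width: 0.0496
time_s: 19.5
eef_pos: [0.475, -0.3445, 0.0112]
ee_rot: [[1.0, -0.012, -0.0], [-0.012, -1.0, 0.0], [-0.0, -0.0, -1.0]]
contact_force: [-0.0, 0.7, 0.3]
grip_width: 0.0685
time_s: 20.5
eef_pos: [0.4747, -0.3441, 0.2013]
ee_rot: [[1.0, -0.012, -0.0], [-0.012, -1.0, 0.0], [-0.0, -0.0, -1.0]]
contact_force: [-0.3, 0.7, -0.1]
grip_width: 0.0682
```

View pics/k.png

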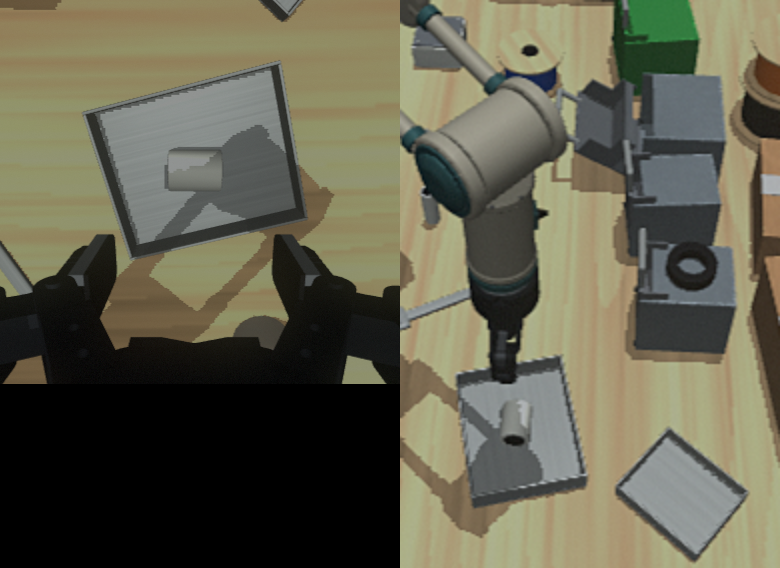

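The coupling lies near the middle of the tray: wrist crop (195,170), scene crop (515,422). The gripper is clear and the bin is still tipped at (600,125). I'll do a quick check that it is still, then hand in.

```bash
python3 -m creep '0 0 0 0 0 0;0 0 0 0 0 0;0 0 0 0 0 0;0 0 0 0 0 0'
python3 - <<'E'
from h import *
w1=cam("wrist")["image"].astype(int); 
for _ in range(8): c=cam("wrist")
print("max blurred diff",cv2.GaussianBlur(np.abs(c["image"]-w1).astype(np.float32),(5,5),0)[100:230,140:370].max())
print(onz(c,255,170,.023), read_state()["contact_force"])
print(finish_job())
E
```

```text
time_s: 21.1
eef_pos: [0.475, -0.3445, 0.2012]
ee_rot: [[1.0, -0.012, -0.0], [-0.012, -1.0, 0.0], [-0.0, -0.0, -1.0]]
contact_force: [-1.0, 0.1, 0.2]
grip_width: 0.0681
max blurred diff 18.875
[ 0.47125044 -0.34608291  0.023     ] [ 1.83006486 -0.4497227   0.12104457]
the job is handed in; nothing more can be done
None
```

I tipped the wide bin forward to its stop, put the coupling in the 150 x 180 mm tray and handed the job in at about 21.6 s of the 53 s allowed. The hand-in reports no verdict.

- **Bin:** I tipped it by its bar. In the wrist view the bar matched the position predicted for 1.0 rad. The last scene picture still shows it tipped, but I did not re-measure its angle after lifting the coupling out.
- **Coupling:** I gripped it over its flat ends at 40 N and released it on the tray floor. The last wrist view puts it at about (0.471, -0.346), a few mm from the estimated tray centre of (0.474, -0.345). The gripper was about 0.2 m clear.
- **Check that was not clean:** comparing two wrist pictures about 0.4 s apart gave a largest blurred difference of 19 grey levels. I expected close to zero. It may be image noise or the arm settling, but I did not confirm that, so this check does not prove the coupling was still. The picture taken after release showed it lying in place.
- **Set-down force:** I pressed a little after touchdown, to about 17 N at the wrist, and eased off before opening the fingers.

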